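# Drive the stuck pin out of a lock case

## Robot

A 7-joint arm with a two-finger parallel gripper is mounted at the origin on a cart in front of the work surface, level with it; the furniture and walls round the work are solid. World frame = base frame: x ahead of the robot, y to its left, z up, the work surface at z = 0. Lengths are in m, angles in rad, forces in N, time in s.
With the tool pointing down it reaches from about 0.425 to 0.925 m from the base axis. Payload 6.8 kg.
Tool frame: the origin (TCP) lies midway between the tips of the shut fingers; the grasp point (between the pads) lies tcp_to_grasp behind it (tcp_to_grasp is the distance from the TCP to the grasp point, in m); z points along the fingers, y is the line along which they close (so a half turn about z gives the same grasp; the last joint's range is limited). The gripper opens to 88 mm and grips with 3 to 60 N. Pads are 20 mm wide; open, the fingers measure 115 mm over their backs; the gripper's body (75 mm by 178 mm) begins 61 mm behind the grasp point.
Start: joints at [-1.43, 0.477, 0.022, 1.555, -0.011, 1.109, -0.083], TCP at [0.166, 0.654, 0.223] pointing down, gripper open.
Joint ranges: [-2.96, 2.96], [-0.34, 2.1], [-1.41, 1.46], [0.24, 2.44], [-1.37, 4.51], [0.17, 1.92], [-2.96, 2.96]. Speed limits (rad/s): [2.39, 2.39, 3.14, 3.14, 3.14, 3.14, 3.14].

## Interface

Orientations are given as a rotation vector (axis times angle).
In Python, from workcell import read_state, get_image, close_job, look_for, trace, tcp_to_grasp gives the robot as it stands.
- The arm moves only by the tool apply_moves, never from a script. Its argument "plan" is one flat list of numbers, 6 for each row, row after row: the shift along the tool's x, y, z normalised to -1 to 1, where 1 is 150 mm, then the turn, a rotation vector about the tool's x, y, z normalised to -1 to 1, where 1 is 360 degrees. In form: [x, y, z, rx, ry, rz, x, y, z, rx, ry, rz, ...]. A call has 1 to 10 rows; each row is the pose to reach, as a shift and turn from the pose commanded when the call began, along the tool's axes at that moment, turning the shorter way round; what a row does not reach only later rows make up. A row lasts 1/12 s, in which the tool goes at most 41.7 mm and 7.16 degrees, less where a joint would pass 70% of its speed; a pose out of reach is approached as far as the arm can. A call with a number of a shift or a turn outside -1 to 1 is refused whole. A call with a gripper value outside its range is refused whole. "grip" is the finger opening in mm, from 0 to 87.8, set as the call begins (left out, the last holds). The fingers move at their own pace and stop on an object; "squeeze" is the grip in N (left out, the last holds). Time passes only in rows, so rows that repeat a pose let the fingers close. It gives the time, the measured TCP pose, the force, the opening and the grip force at its end, in the units of the state.
- read_state(): the state, without advancing time (a new reading comes with each control period).
- get_image(name): name is "scene" or "top" or "wrist"; returns a dict with "pixels" (384x512x3 uint8, blue, green, red), "range_z" (384x512 float32, m along the optical axis (not along the pixel's ray), 0 where there is no reading), "fovy" (degrees; the focal length in pixels is half the picture's height over the tangent of half this angle, whatever the lens; pixels are square), "cx", "cy" (the principal point, pixels), "distortion" ([k1, k2, p1, p2, k3] as OpenCV has them; the pictures are not rectified), "position" and "orientation" of the camera in the world. Camera axes: x right, y down, z forward; pixel columns grow to the right and rows downward; lengths in m; the calibration is good to about 2 mm. A picture is of the moment at which its call begins.
- close_job(): hands the job in; it is judged then, once.
Trained networks look in a picture, given as the dict that the camera call returned (one of the last four; its "shot" number tells which), for a name from the list of things; names that differ only in an ending like _2 or _b are one class to them, and where a whole thing is asked for, a point or a joint stands for the part that bears it (a point fixed in the world has none). Each returns a list of dicts, best first, with "conf" (0 to 1); they miss things now and then, are a little off and sometimes report something else, mostly with a low value. They report only what shows in the picture. A call takes as long as a camera call.
- look_for(picture, query): "position" ([x, y, z] in m, in world coordinates, good to about 4 mm: the middle of the surface that is visible of it).
- trace(picture, query): "region" (384x512 bool, what is visible of it).
The state is a dict: "time": time; "q": joint angles; "joint_velocities": joint speeds; "joint_efforts": joint torques, N m; "tcp_pos": TCP position; "eef_rot": TCP orientation; "force": force on the tool from outside, world axes, zero at the start; "moment": the same for the moment, N m; "width": finger opening in m; "grasp_force": force on a finger pad.
Only numpy, scipy, OpenCV 4.12 (cv2) and the standard library are available. Lean on these libraries where they do the work, as an engineer would, in place of code of your own. Each camera call takes 0.05 s, during which the arm holds its last target. There are 200 camera calls.

## Task

One of the three pins in the lock case is stuck and holds the spring bolt back; the other two are riveted and will not move, and only the feel tells which is which. Take the drift punch from its wooden block, find the pin that gives and drive it down and out with the punch so that the bolt springs fully out, then stand the punch back in a hole of its block. Do not ram the case with the punch, and leave the oil can, tape roll, brass lock cylinder and green-lidded jar where they are.

Things in the scene. Friction and masses are not known exactly. Their poses are not given: they have to be found in the camera images.
- lock_case: Steel lock case on a fixed grey stand, open below. Origin: centre of its underside on the worktop; z up, y along it. Case 60 (x) x 130 (y) mm, top face 94 mm above the worktop. Three vertical 10 mm through bores at y = -30, 0, +30 mm, x = 0; in each an 8 mm pin, its top 6 to 14 mm below the top face, up to 1.5 mm off axis. One (any) is stuck, two are riveted; they look alike.
- bore_a (a point): Centre of the mouth of the bore at y = -30 mm, in the case's top face. A riveted pin does not move at all. The stuck one, 30 mm long, crosses the bolt inside and is jammed by the bolt's spring: it yields to a downward push of roughly 5 to 12 N and then keeps sliding.
- bore_b (a point): Centre of the mouth of the middle bore (y = 0), in the case's top face. The bolt is free once the stuck pin's top is 30 mm or more below the top face; the pin then drops out below. A punch still in the bore then may be lightly nipped by the bolt until it is drawn out.
- bore_c (a point): Centre of the mouth of the bore at y = +30 mm, in the plane of the case's top face.
- bolt (a joint): Travel of the brass spring bolt out of the +y end of the case, m: about 0 held back by the stuck pin, 0.018 fully sprung out. The spring drives it (about 7 N held back, 5 N fully out); it comes out by itself when nothing crosses it.
- drift_punch: Steel drift punch, 137 mm long, 0.13 kg, at the start upright in the right-hand hole of its block. Origin: centre of its tip; z up along it. From the tip: 6 mm diameter shank 55 mm long, then a flat shoulder and an 18 mm diameter ringed grip from 55 to 130 mm, then a small domed head. Stored, its shoulder rests on the block's top, tip 5 mm above the worktop.
- punch_tip (a point): Centre of the punch's tip; z along the punch towards its head.
- punch_block: Wooden punch block, 60 (x) x 90 (y) x 60 mm high, fixed. Origin: centre of its underside on the worktop, z up. Two vertical through holes 14 mm wide at y = -22 and +22 mm, x = 0.
- hole_right (a point): Centre of the mouth of the block's hole at y = -22 mm, in its top face.
- hole_left (a point): Centre of the mouth of the block's hole at y = +22 mm, in its top face.
- oil_can: Bystander: red oil can, 50 mm diameter, 120 mm high, origin centre of underside.
- tape_roll: Bystander: green tape roll lying flat, 64 mm diameter, 20 mm high, origin centre of underside.
- brass_cylinder: Bystander: brass lock cylinder, 17 x 72 x 29 mm, origin centre of underside.
- green_jar: Bystander: white jar with green lid, 49 mm diameter, 50 mm high, origin centre of underside.

How it is judged:
By the outcome, as a careful person would: the job done as asked, in the order asked, and still so for the second after the job is handed in, with the robot touching nothing.
It also fails if it takes over 54 s, if anything falls off the work surface, if the arm or the gripper's body presses on something with over 40 N, if the wrist force passes 120 N, or if a joint passes its speed limit or range.

## Working session

There is one attempt and no reset: what is moved stays moved. The work goes in short steps, Python scripts to look and compute and a tool call to move; the robot and the scene stay as the last step left them, time stands still between calls to the robot, and variables do not carry over. Pictures are saved under pics/ and viewed, at most 10 in all, crops included, and the job is handed in when it is done.

Besides the shell and the picture viewer there is one more tool, called after "Call:" in YAML: its name, and indented under it one key for each argument. apply_moves: Moves the arm, as the interface text tells. Scaled input: -1 to 1 covers 150 mm each way for a shift and 360 degrees each way for a turn. Its arguments: {"type":"object","properties":{"plan":{"type":"array"},"grip":{"type":"number"},"squeeze":{"type":"number"}},"required":["plan"]}

```bash
mkdir -p pics
cat > h.py <<'E'
import numpy as np, cv2
from workcell import *
from scipy.spatial.transform import Rotation as R
def K(im):
    f=im["pixels"].shape[0]/2/np.tan(np.radians(im["fovy"])/2)
    return np.array([[f,0,im["cx"]],[0,f,im["cy"]],[0,0,1]])
def rot(im):
    o=np.array(im["orientation"],float)
    return o if o.shape==(3,3) else (R.from_rotvec(o) if o.size==3 else R.from_quat(o)).as_matrix()
def cloud(im):
    h,w=im["range_z"].shape
    u,v=np.meshgrid(np.arange(w),np.arange(h))
    p=cv2.undistortPoints(np.stack([u,v],-1).reshape(-1,1,2).astype(np.float64),K(im),np.array(im["distortion"],float)).reshape(h,w,2)
    z=im["range_z"][...,None]
    c=np.concatenate([p*z,z],-1)
    P=c@rot(im).T+np.array(im["position"])
    P[im["range_z"]<=0]=np.nan
    return P
def st():
    s=read_state()
    print({k:np.round(s[k],4).tolist() for k in ("time","tcp_pos","eef_rot","force","width","grasp_force","q")})
    return s
E
python3 - <<'E'
from h import *
s=st(); print("t2g",tcp_to_grasp if not callable(tcp_to_grasp) else tcp_to_grasp())
ims={}
for n in ("scene","top"):
    im=get_image(n); cv2.imwrite(f"pics/{n}0.png",im["pixels"]); print(n,im["orientation"],im["position"],im["fovy"])
    for q in ("lock_case","drift_punch","punch_block","bolt","oil_can","tape_roll","brass_cylinder","green_jar"):
        for r in look_for(im,q)[:2]: print(q,np.round(r["position"],3),round(r["conf"],2))
E
```

```text
{'time': 0.0, 'tcp_pos': [0.1661, 0.6536, 0.2217], 'eef_rot': [-0.3897, -3.1173, 0.0028], 'force': [0.2264, -0.0529, -0.3121], 'width': 0.0877, 'grasp_force': 0.0, 'q': [-1.4301, 0.4778, 0.0223, 1.5565, -0.0115, 1.1093, -0.0831]}
t2g 0.0187
scene [-2.10867251  1.09420033 -0.48289846] [-0.3355842  -0.65382522  1.09606408] 48.78834871035258
lock_case [ 0.514 -0.191  0.07 ] 0.92
drift_punch [0.625 0.244 0.106] 0.43
punch_block [0.603 0.258 0.049] 0.94
oil_can [ 0.59  -0.387  0.07 ] 0.74
oil_can [ 0.514 -0.191  0.072] 0.74
tape_roll [0.62  0.243 0.108] 0.72
tape_roll [0.702 0.059 0.016] 0.69
brass_cylinder [0.459 0.272 0.024] 0.47
green_jar [ 0.375 -0.319  0.051] 0.49
top [-2.19871056  2.17844172 -0.10444923] [ 0.47363372 -0.02666876  1.27128512] 48.702779713829315
lock_case [ 0.53  -0.172  0.096] 0.77
drift_punch [0.626 0.25  0.131] 0.44
punch_block [0.617 0.265 0.062] 0.66
punch_block [ 0.529 -0.17   0.096] 0.65
bolt [0.461 0.276 0.022] 0.6
oil_can [ 0.6   -0.369  0.088] 0.57
tape_roll [0.711 0.065 0.021] 0.63
green_jar [ 0.382 -0.311  0.054] 0.66
```

View pictures.

View pics/scene0.png

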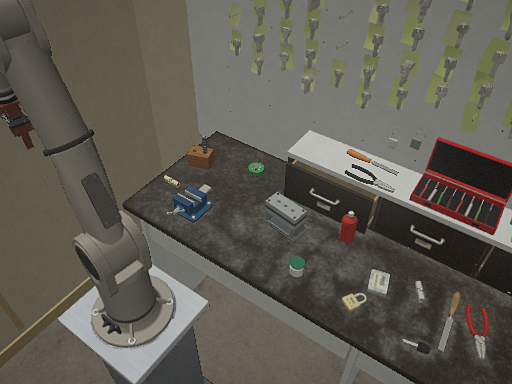

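View pics/top0.png

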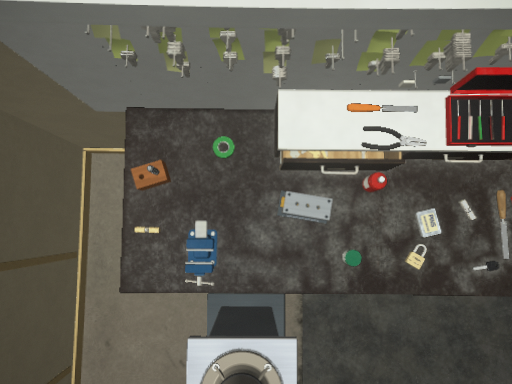

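Run:
```python
from h import *
im=get_image("top"); P=cloud(im); z=P[...,2]
def rect(lo,hi,c,r,name):
    m=(z>lo)&(z<hi)&(np.hypot(P[...,0]-c[0],P[...,1]-c[1])<r)
    (cx,cy),(w,h),a=cv2.minAreaRect((P[m][:,:2]*1000).astype(np.float32))
    print(name,m.sum(),"z",np.median(z[m]).round(4),"c",round(cx,1),round(cy,1),"wh",round(w,1),round(h,1),"a",round(a,1), "mean",P[m].mean(0).round(4))
rect(.085,.103,(.53,-.172),.1,"case")
rect(.052,.068,(.617,.265),.08,"block")
rect(.12,.16,(.626,.25),.04,"punch")
rect(.10,.16,(.626,.25),.04,"punch2")
rect(.015,.05,(.711,.065),.05,"tape")
```

```text
case 991 z 0.0938 c 530.8 -179.4 wh 130.5 60.0 a 80.9 mean [ 0.5306 -0.1791  0.0938]
block 621 z 0.059 c 619.1 268.7 wh 64.2 90.2 a 18.4 mean [0.6172 0.2689 0.0592]
punch 42 z 0.135 c 626.2 248.1 wh 16.9 15.9 a 84.3 mean [0.6262 0.2469 0.135 ]
punch2 57 z 0.1324 c 627.0 248.2 wh 17.4 16.4 a 47.2 mean [0.6256 0.2458 0.1284]
tape 274 z 0.0191 c 708.5 61.7 wh 64.0 59.9 a 0.5 mean [0.7082 0.0621 0.0192]
```

```bash
cat >> h.py <<'E'
def go(target,ydir=None,s=None):
    """print normalised shift/turn for TCP target, tool z down, tool y along ydir (or its opposite, nearest)"""
    s=s or read_state(); Rc=R.from_rotvec(s["eef_rot"]).as_matrix()
    d=Rc.T@(np.array(target)-s["tcp_pos"])/.15
    t=np.zeros(3)
    if ydir is not None:
        y=np.array([*ydir,0.]);y/=np.linalg.norm(y)
        best=None
        for g in (1,-1):
            Z=np.array([0,0,-1.]);Y=g*y;X=np.cross(Y,Z)
            r=R.from_matrix(Rc.T@np.stack([X,Y,Z],1)).as_rotvec()
            if best is None or np.linalg.norm(r)<np.linalg.norm(best): best=r
        t=best/(2*np.pi)
    print("shift",d.round(4).tolist(),"turn",t.round(4).tolist(),"dist",np.linalg.norm(d)*150,"deg",np.linalg.norm(t)*360)
E
python3 - <<'E'
from h import *
s=read_state(); print(R.from_rotvec(s["eef_rot"]).as_matrix().round(3))
go([.626,.248,.26],[-.316,.949]); go([.626,.248,.26],[0.158,.987])
im=get_image("top");P=cloud(im)
for v,u in ((130,330),(155,340),(162,340),(168,340),(181,378),(147,170)): print(u,v,P[v,u].round(3))
E
```

```text
[[-0.969  0.246 -0.   ]
 [ 0.246  0.969  0.   ]
 [ 0.     0.    -1.   ]]
shift [-3.638, -1.8701, -0.249] turn [0.0, -0.0, -0.0907] dist 614.7149229345847 deg 32.66980346901052
shift [-3.638, -1.8701, -0.249] turn [0.0, -0.0, -0.0143] dist 614.7149229345847 deg 5.158164891652716
330 130 [ 0.722 -0.226  0.192]
340 155 [ 0.687 -0.288  0.018]
340 162 [ 0.644 -0.259  0.159]
340 168 [ 0.642 -0.28   0.056]
378 181 [ 0.601 -0.375  0.101]
170 147 [ 0.709  0.223 -0.002]
```

Call:
apply_moves:
  plan: [-0.25,-0.13,-0.02,0,0,0,-0.5,-0.26,-0.04,0,0,0,-0.75,-0.39,-0.06,0,0,0,-1,-0.52,-0.06,0,0,0,-1,-0.52,-0.06,0,0,0]

```text
time: 1.42
tcp_pos: [0.3011, 0.5352, 0.2323]
eef_rot: [0.407, 3.11, -0.003]
force: [1.4, -0.4, 0.0]
width: 0.0879
grasp_force: 0.0
```

Call:
apply_moves:
  plan: [-0.25,-0.13,-0.02,0,0,0,-0.5,-0.26,-0.04,0,0,0,-0.75,-0.39,-0.06,0,0,0,-1,-0.52,-0.06,0,0,0,-1,-0.52,-0.06,0,0,0]

```text
time: 1.83
tcp_pos: [0.4262, 0.4217, 0.2414]
eef_rot: [0.408, 3.11, -0.003]
force: [1.0, -0.8, -0.5]
width: 0.0879
grasp_force: 0.0
```

Call:
apply_moves:
  plan: [-0.25,-0.13,-0.02,0,0,0,-0.5,-0.26,-0.04,0,0,0,-0.75,-0.39,-0.06,0,0,0,-1,-0.52,-0.06,0,0,0,-1,-0.52,-0.06,0,0,0]

```text
time: 2.25
tcp_pos: [0.5513, 0.3084, 0.2502]
eef_rot: [0.407, 3.11, -0.005]
force: [0.1, -0.2, 0.7]
width: 0.0881
grasp_force: 0.0
```

Call:
apply_moves:
  plan: [-0.2,-0.1,-0.02,0,0,-0.005,-0.4,-0.2,-0.04,0,0,-0.01,-0.6,-0.31,-0.06,0,0,-0.0143,-0.638,-0.31,-0.06,0,0,-0.0143,-0.638,-0.31,-0.06,0,0,-0.0143]

```text
time: 2.67
tcp_pos: [0.628, 0.2455, 0.2586]
eef_rot: [0.258, 3.13, -0.002]
force: [-0.2, 0.7, 0.2]
width: 0.0878
grasp_force: 0.0
```

Run:
```python
from h import *
s=st(); im=get_image("wrist"); cv2.imwrite("pics/w1.png",im["pixels"]); P=cloud(im); z=P[...,2]
for q in ("drift_punch","punch_block"):
    for r in look_for(im,q)[:2]: print(q,np.round(r["position"],4),round(r["conf"],2))
near=np.hypot(P[...,0]-.626,P[...,1]-.248)<.035
for lo,hi in ((.131,.145),(.1,.145),(.07,.13)):
    m=near&(z>lo)&(z<hi)
    if m.sum()>5:
        (cx,cy),r=cv2.minEnclosingCircle((P[m][:,:2]*1000).astype(np.float32)); print(lo,m.sum(),P[m].mean(0).round(4),cx,cy,r,np.nanmax(z[m]))
m=(abs(z-.06)<.006)&(np.hypot(P[...,0]-.62,P[...,1]-.268)<.07)
if m.sum()>5:print("block",cv2.minAreaRect((P[m][:,:2]*1000).astype(np.float32)),np.median(z[m]))
go([.626,.248,.26],[0.158,.987])
```

```text
{'time': 2.6667, 'tcp_pos': [0.628, 0.2455, 0.2586], 'eef_rot': [0.2575, 3.1299, -0.0016], 'force': [-0.1981, 0.6813, 0.2275], 'width': 0.0878, 'grasp_force': 0.0, 'q': [-0.6083, 0.4513, 0.2033, 1.5273, -0.0942, 1.1722, 1.0184]}
drift_punch [0.6191 0.2487 0.1318] 0.81
punch_block [0.6136 0.2761 0.0601] 0.7
0.131 295 [0.6279 0.2503 0.1371] 628.9043579101562 250.26832580566406 8.86296558380127 0.14276047743175563
0.1 404 [0.6263 0.2504 0.1317] 628.5305786132812 250.25189208984375 8.997669219970703 0.14276047743175563
0.07 188 [0.6221 0.2508 0.1026] 627.9986572265625 250.1475067138672 9.021200180053711 0.12990932653280612
block ((622.3402709960938, 271.0705261230469), (60.453006744384766, 90.2995834350586), 18.16973876953125) 0.05936862205252369
shift [-0.0104, -0.0109, -0.0118] turn [0.0001, -0.0002, 0.0003] dist 2.871222373930042 deg 0.12744206235293074
```

View pics/w1.png

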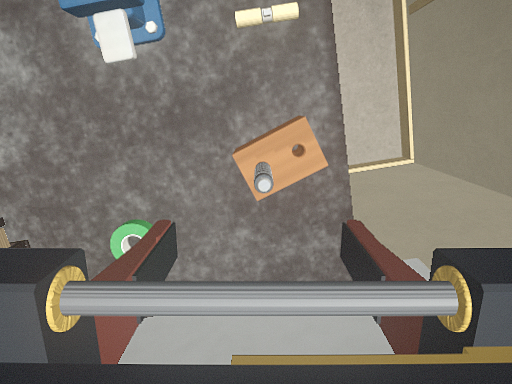

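Run:
```python
from h import *
go([.6285,.2502,.0865],[0.158,.987])
```

```text
shift [-0.0262, 0.0056, 1.1448] turn [0.0001, -0.0002, 0.0003] dist 171.77069794398628 deg 0.12744206235293074
```

Run:
```python
from h import *
s=st(); print(R.from_rotvec(s["eef_rot"]).as_matrix().round(4)); go([.6285,.2502,.0865],[0.158,.987])
```

```text
{'time': 2.8167, 'tcp_pos': [0.6247, 0.2499, 0.2582], 'eef_rot': [-0.2464, -3.1306, -0.0009], 'force': [-0.7586, -0.1544, -0.964], 'width': 0.0879, 'grasp_force': 0.0, 'q': [-0.6124, 0.4498, 0.1992, 1.5299, -0.0948, 1.1722, 1.0182]}
[[-9.877e-01  1.564e-01 -1.300e-03]
 [ 1.564e-01  9.877e-01  7.000e-04]
 [ 1.400e-03  5.000e-04 -1.000e+00]]
shift [-0.0262, 0.0056, 1.1448] turn [0.0001, -0.0002, 0.0003] dist 171.77069794398628 deg 0.12744206235293074
```

```bash
cat >> h.py <<'E'
def punch(im,c,r=.035):
    P=cloud(im); z=P[...,2]
    near=np.hypot(P[...,0]-c[0],P[...,1]-c[1])<r
    for lo,hi in ((.131,.145),(.1,.145),(.07,.145)):
        m=near&(z>lo)&(z<hi)
        if m.sum()>5:
            (cx,cy),rr=cv2.minEnclosingCircle((P[m][:,:2]*1000).astype(np.float32)); print(lo,m.sum(),cx,cy,rr)
    m=(abs(z-.06)<.006)&(np.hypot(P[...,0]-.62,P[...,1]-.268)<.07)
    if m.sum()>5:print("block",cv2.minAreaRect((P[m][:,:2]*1000).astype(np.float32)),np.median(z[m]))
E
python3 - <<'E'
from h import *
im=get_image("wrist"); punch(im,(.627,.25)); st()
go([.6285,.2502,.0865],[0.158,.987])
E
```

```text
0.131 298 628.8425903320312 250.12496948242188 8.930180549621582
0.1 413 628.5873413085938 250.1343994140625 9.133193016052246
0.07 503 628.5873413085938 250.1343994140625 9.133193016052246
block ((622.3612060546875, 271.1257019042969), (60.578651428222656, 90.23667907714844), 18.36847686767578) 0.059350883471359805
{'time': 2.8667, 'tcp_pos': [0.6246, 0.25, 0.2583], 'eef_rot': [-0.2454, -3.1307, -0.0009], 'force': [-0.4356, -0.2184, -0.2183], 'width': 0.088, 'grasp_force': 0.0, 'q': [-0.6127, 0.4496, 0.1992, 1.53, -0.0947, 1.1722, 1.0184]}
shift [-0.0271, 0.0045, 1.1455] turn [0.0001, -0.0002, 0.0004] dist 171.87654704444967 deg 0.15230738156324003
```

Call:
apply_moves:
  plan: [-0.026,0.005,0.2,0,0,0,-0.026,0.005,0.4,0,0,0,-0.026,0.005,0.6,0,0,0,-0.026,0.005,0.75,0,0,0,-0.026,0.005,0.85,0,0,0,-0.026,0.005,0.85,0,0,0]

```text
time: 3.37
tcp_pos: [0.6263, 0.2491, 0.1272]
eef_rot: [-0.245, -3.126, 0.004]
force: [-0.0, -0.4, 1.1]
width: 0.0879
grasp_force: 0.0
```

Call:
apply_moves:
  plan: [0,0,0.1,0,0,0,0,0,0.2,0,0,0,0,0,0.295,0,0,0,0,0,0.295,0,0,0]

```text
time: 3.7
tcp_pos: [0.628, 0.2487, 0.0848]
eef_rot: [-0.247, -3.128, 0.002]
force: [-0.6, 0.0, 0.5]
width: 0.0878
grasp_force: 0.0
```

Call:
apply_moves:
  plan: [0,0,0,0,0,0,0,0,0,0,0,0,0,0,0,0,0,0,0,0,0,0,0,0,0,0,0,0,0,0,0,0,0,0,0,0,0,0,0,0,0,0,0,0,0,0,0,0]
  grip: 10
  squeeze: 40

```text
time: 4.37
tcp_pos: [0.63, 0.2481, 0.087]
eef_rot: [0.249, 3.132, 0.0]
force: [-0.2, -0.1, -0.5]
width: 0.0378
grasp_force: 0.0
```

Run:
```python
from h import *
st()
```

```text
{'time': 4.3667, 'tcp_pos': [0.63, 0.2481, 0.087], 'eef_rot': [0.2495, 3.1316, 0.0002], 'force': [-0.2015, -0.0768, -0.5192], 'width': 0.0378, 'grasp_force': 0.0, 'q': [-0.5839, 0.6237, 0.1678, 1.6658, -0.1288, 0.8628, 1.0485]}
```

Call:
apply_moves:
  plan: [0.005,0.01,0,0,0,0,0.005,0.01,0,0,0,0,0.005,0.01,0,0,0,0,0.005,0.01,0,0,0,0,0.005,0.01,0,0,0,0,0.005,0.01,0,0,0,0,0.005,0.01,0,0,0,0]

```text
time: 4.95
tcp_pos: [0.6294, 0.2499, 0.0869]
eef_rot: [-0.249, -3.132, -0.0]
force: [1.0, 1.2, -0.6]
width: 0.0171
grasp_force: 40.0
```

Run:
```python
from h import *
st()
```

```text
{'time': 4.95, 'tcp_pos': [0.6294, 0.2499, 0.0869], 'eef_rot': [-0.2493, -3.1315, -0.0002], 'force': [1.0107, 1.1693, -0.6416], 'width': 0.0171, 'grasp_force': 39.9999, 'q': [-0.5864, 0.6241, 0.1676, 1.6655, -0.1289, 0.8628, 1.046]}
```

Call:
apply_moves:
  plan: [0,0,-0.06,0,0,0,0,0,-0.16,0,0,0,0,0,-0.28,0,0,0,0,0,-0.42,0,0,0,0,0,-0.56,0,0,0,0,0,-0.7,0,0,0,0,0,-0.84,0,0,0,0,0,-0.96,0,0,0,0,0,-1,0,0,0,0,0,-1,0,0,0]

```text
time: 5.78
tcp_pos: [0.6305, 0.2498, 0.2392]
eef_rot: [0.25, 3.128, 0.003]
force: [0.2, -0.3, -2.5]
width: 0.0175
grasp_force: 40.0
```

Call:
apply_moves:
  plan: [0.01,-0.08,-0.02,0,0,0,0.03,-0.22,-0.05,0,0,0,0.05,-0.4,-0.08,0,0,0,0.07,-0.58,-0.1,0,0,0,0.09,-0.76,-0.1,0,0,0,0.09,-0.9,-0.1,0,0,0]

```text
time: 6.28
tcp_pos: [0.5928, 0.1148, 0.2506]
eef_rot: [-0.252, -3.129, 0.003]
force: [0.4, 0.5, -2.2]
width: 0.0177
grasp_force: 40.0
```

Call:
apply_moves:
  plan: [0.02,-0.18,0,0,0,0,0.04,-0.36,0,0,0,0,0.06,-0.54,0,0,0,0,0.08,-0.7,0,0,0,0,0.09,-0.8,0,0,0,0]

```text
time: 6.7
tcp_pos: [0.56, -0.0021, 0.2505]
eef_rot: [-0.255, -3.128, 0.003]
force: [0.4, 0.4, -1.5]
width: 0.0178
grasp_force: 40.0
```

Call:
apply_moves:
  plan: [0.02,-0.18,0,0,0,0,0.04,-0.36,0,0,0,0,0.06,-0.54,0,0,0,0,0.08,-0.65,0,0,0,0,0.09,-0.7,0,0,0,0,0.09,-0.7,0,0,0,0,0.09,-0.7,0,0,0,0,0.09,-0.7,0,0,0,0]

```text
time: 7.37
tcp_pos: [0.5326, -0.0977, 0.2514]
eef_rot: [-0.246, -3.131, -0.001]
force: [-0.1, 0.2, -1.6]
width: 0.0176
grasp_force: 40.0
```

Run:
```python
from h import *
st(); im=get_image("wrist"); np.savez("w2.npz",**{k:np.array(v) for k,v in im.items()}); cv2.imwrite("pics/w2.png",im["pixels"])
P=cloud(im); z=P[...,2]
m=(abs(z-.094)<.005)&(np.hypot(P[...,0]-.532,P[...,1]+.178)<.09)
print(cv2.minAreaRect((P[m][:,:2]*1000).astype(np.float32)),np.median(z[m]))
for q in ("lock_case","bolt","drift_punch"):
    for r in look_for(im,q)[:2]: print(q,np.round(r["position"],4),round(r["conf"],2))
```

```text
{'time': 7.3667, 'tcp_pos': [0.5326, -0.0977, 0.2514], 'eef_rot': [-0.2463, -3.1312, -0.001], 'force': [-0.0559, 0.2335, -1.5966], 'width': 0.0176, 'grasp_force': 39.9997, 'q': [-0.21, 0.2319, 0.3291, 1.8598, -0.0857, 1.0642, 1.5664]}
((534.711181640625, -179.4588623046875), (131.4099578857422, 60.278961181640625), 80.9837646484375) 0.09341580223658091
lock_case [ 0.5262 -0.1736  0.0943] 0.84
lock_case [0.6132 0.2276 0.0019] 0.41
bolt [ 0.5465 -0.1156  0.0755] 0.55
drift_punch [ 0.5216 -0.0968  0.2842] 0.81
```

View pics/w2.png

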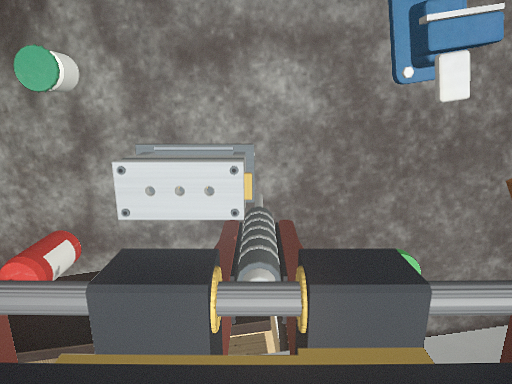

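```bash
cat >> h.py <<'E'
def onplane(im,uv,z):
    p=cv2.undistortPoints(np.array(uv,float).reshape(-1,1,2),K(im),np.array(im["distortion"],float)).reshape(-1,2)
    d=np.c_[p,np.ones(len(p))]@rot(im).T; o=np.array(im["position"])
    return o+d*((z-o[2])/d[:,2])[:,None]
def project(im,X):
    Rm=rot(im); rv=cv2.Rodrigues(Rm.T)[0]; tv=-Rm.T@np.array(im["position"])
    return cv2.projectPoints(np.array(X,float).reshape(-1,1,3),rv,tv,K(im),np.array(im["distortion"],float))[0].reshape(-1,2)
E
python3 - <<'E'
from h import *
im=dict(np.load("w2.npz")); im={k:(v if v.ndim else v.item()) for k,v in im.items()}
g=cv2.cvtColor(im["pixels"],cv2.COLOR_BGR2GRAY)
C=np.array([.5347,-.1795]);d=np.array([.1567,.9876])
X=[[*(C+t*d),.094] for t in (-.03,0,.03)]; print("pred px",project(im,X).round(1).tolist())
sub=(g<135).astype(np.uint8); sub[:175]=0; sub[205:]=0; sub[:,:138]=0; sub[:,222:]=0
n,l,s,c=cv2.connectedComponentsWithStats(sub)
for i in range(1,n):
    if s[i,4]>8: 
        b=s[i]; cc=(b[0]+(b[2]-1)/2,b[1]+(b[3]-1)/2); print(b,c[i].round(1),onplane(im,[cc],.094).round(4))
tip=np.array([.5326,-.0977,.2514-.0819]); print("tip px",project(im,[tip]))
crop=im["pixels"][140:250,105:305]; cv2.imwrite("pics/w2c.png",cv2.resize(crop,None,fx=4,fy=4,interpolation=cv2.INTER_CUBIC))
E
```

```text
pred px [[148.4, 191.3], [178.0, 191.3], [207.7, 191.3]]
tip px [[257.60976105 196.67314471]]
```

View pics/w2c.png

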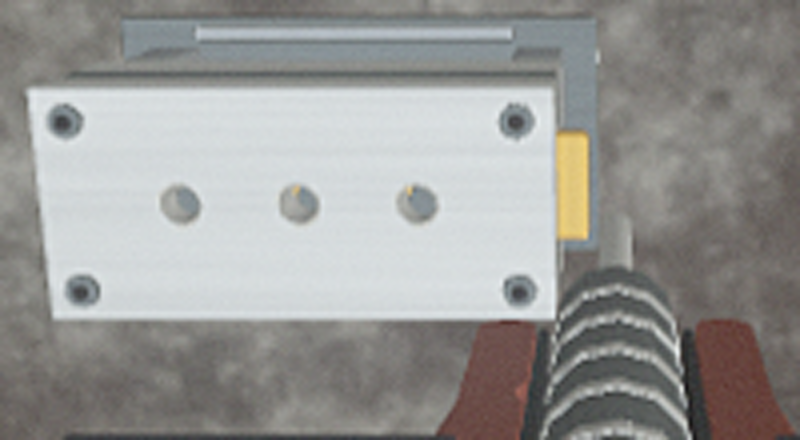

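Run:
```python
from h import *
im=dict(np.load("w2.npz")); im={k:(v if v.ndim else v.item()) for k,v in im.items()}
g=cv2.cvtColor(im["pixels"],cv2.COLOR_BGR2GRAY).astype(float)
w=np.clip(195-g,0,None)
for u in (150,180,209):
    s=w[183:200,u-8:u+9]; vv,uu=np.mgrid[183:200,u-8:u+9]; m=s>8
    cc=np.array([(uu[m].min()+uu[m].max())/2,(vv[m].min()+vv[m].max())/2]); ce=np.array([(uu*s)[m].sum(),(vv*s)[m].sum()])/s[m].sum()
    print(cc,ce.round(2),onplane(im,[ce],.094).round(4),"corr",onplane(im,[ce-[1.2,0]],.094).round(4))
print(im["position"],"depths",(rot(im).T@(np.array([.5326,-.0977,.1695])-im["position"]))[2],(rot(im).T@(np.array([.5326,-.18,.094])-im["position"]))[2])
# shank midline
for v in (194,196,198,200): print(v,g[v,250:270].astype(int).tolist())
```

```text
[149.5 190.5] [150.21 190.71] [[ 0.5297 -0.2072  0.094 ]] corr [[ 0.5295 -0.2084  0.094 ]]
[179.5 190.5] [179.77 190.86] [[ 0.5345 -0.1776  0.094 ]] corr [[ 0.5343 -0.1788  0.094 ]]
[209.  190.5] [209.33 190.72] [[ 0.539  -0.1482  0.094 ]] corr [[ 0.5389 -0.1493  0.094 ]]
[ 0.46751198 -0.08678402  0.41281311] depths 0.25207897878809005 0.3284243887331828
194 [202, 201, 141, 140, 135, 125, 133, 128, 133, 143, 147, 151, 138, 127, 131, 134, 138, 142, 146, 147]
196 [203, 202, 145, 138, 134, 125, 130, 132, 134, 142, 150, 161, 154, 133, 131, 129, 132, 135, 137, 135]
198 [201, 208, 135, 139, 130, 127, 130, 131, 132, 141, 155, 162, 160, 117, 121, 125, 126, 130, 125, 123]
200 [138, 139, 140, 141, 133, 132, 133, 130, 136, 143, 153, 163, 172, 98, 107, 112, 114, 116, 114, 117]
```

Call:
apply_moves:
  plan: [-0.03,-0.1,0,0,0,0,-0.06,-0.22,0,0,0,0,-0.095,-0.33,0.05,0,0,0,-0.095,-0.333,0.15,0,0,0,-0.095,-0.333,0.25,0,0,0,-0.095,-0.333,0.35,0,0,0,-0.095,-0.333,0.4225,0,0,0,-0.095,-0.333,0.4225,0,0,0,-0.095,-0.333,0.4225,0,0,0,-0.095,-0.333,0.4225,0,0,0]

```text
time: 8.4
tcp_pos: [0.5393, -0.1509, 0.1893]
eef_rot: [0.249, 3.131, -0.0]
force: [-0.0, 0.3, -0.5]
width: 0.0175
grasp_force: 40.0
```

Run:
```python
from h import *
s=st(); im=get_image("wrist"); np.savez("w3.npz",**{k:np.array(v) for k,v in im.items()})
t=np.array(s["tcp_pos"])-[0,0,.0819]
print("tip px",project(im,[t]),"bores px",project(im,[[.5389,-.1493,.094],[.5343,-.1788,.094],[.5295,-.2084,.094]]).round(1))
u,v=project(im,[t])[0].astype(int)
crop=im["pixels"][v-60:v+50,u-120:u+60]; print(u-120,v-60); cv2.imwrite("pics/w3c.png",cv2.resize(crop,None,fx=4,fy=4,interpolation=cv2.INTER_CUBIC))
go([.5389,-.1493,.188],[.158,.987])
```

```text
{'time': 8.4, 'tcp_pos': [0.5393, -0.1509, 0.1893], 'eef_rot': [0.2488, 3.1306, -0.0001], 'force': [-0.0026, 0.2888, -0.5061], 'width': 0.0175, 'grasp_force': 39.9994, 'q': [-0.1152, 0.3329, 0.3439, 1.8886, -0.1368, 0.9416, 1.7041]}
tip px [[257.61229586 196.57828128]] bores px [[259.5 191.5]
 [222.7 191.6]
 [185.8 191.6]]
137 136
shift [0.0051, 0.0101, 0.01] turn [0.0, 0.0003, 0.0] dist 2.26517440035631 deg 0.0921611248531296
```

View pics/w3c.png

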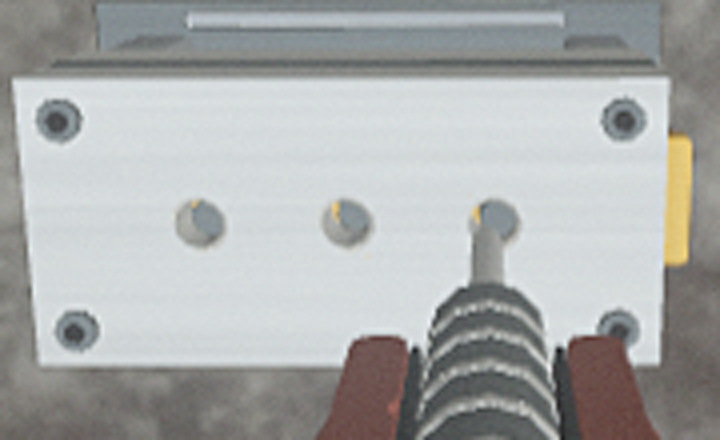

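Call:
apply_moves:
  plan: [0.005,0.01,0,0,0,0,0.005,0.01,0.0,0,0,0,0.005,0.01,0.03,0,0,0,0.005,0.01,0.06,0,0,0,0.005,0.01,0.09,0,0,0,0.005,0.01,0.115,0,0,0,0.005,0.01,0.115,0,0,0,0.005,0.01,0.115,0,0,0]

```text
time: 9.12
tcp_pos: [0.538, -0.1493, 0.1709]
eef_rot: [-0.249, -3.131, 0.0]
force: [-0.8, 0.4, -0.9]
width: 0.0175
grasp_force: 40.0
```

Call:
apply_moves:
  plan: [0,0,0.005,0,0,0,0,0,0.01,0,0,0,0,0,0.015,0,0,0,0,0,0.02,0,0,0,0,0,0.02,0,0,0]

```text
time: 9.53
tcp_pos: [0.5386, -0.1495, 0.1691]
eef_rot: [0.25, 3.131, 0.0]
force: [-1.7, 0.5, 6.4]
width: 0.0173
grasp_force: 40.0
```

Call:
apply_moves:
  plan: [0,0,0.004,0,0,0,0,0,0.008,0,0,0,0,0,0.008,0,0,0,0,0,0.008,0,0,0]

```text
time: 9.87
tcp_pos: [0.5388, -0.1496, 0.1684]
eef_rot: [0.25, 3.13, 0.0]
force: [-2.5, 1.0, 7.2]
width: 0.0173
grasp_force: 40.0
```

Call:
apply_moves:
  plan: [0,0,0.005,0,0,0,0,0,0.01,0,0,0,0,0,0.015,0,0,0,0,0,0.015,0,0,0]

```text
time: 10.2
tcp_pos: [0.5389, -0.1495, 0.1662]
eef_rot: [0.249, 3.13, 0.0]
force: [-0.8, 0.5, 9.0]
width: 0.0177
grasp_force: 40.0
```

Call:
apply_moves:
  plan: [0,0,0.006,0,0,0,0,0,0.012,0,0,0,0,0,0.018,0,0,0,0,0,0.024,0,0,0,0,0,0.03,0,0,0,0,0,0.03,0,0,0]

```text
time: 10.7
tcp_pos: [0.5388, -0.1495, 0.1616]
eef_rot: [0.249, 3.13, 0.0]
force: [-1.1, 0.4, 7.7]
width: 0.0171
grasp_force: 40.0
```

Run:
```python
from h import *
s=st(); im=get_image("wrist")
u,v=258,196
crop=im["pixels"][v-60:v+90,u-120:u+60]; cv2.imwrite("pics/w4c.png",cv2.resize(crop,None,fx=4,fy=4,interpolation=cv2.INTER_CUBIC))
```

```text
{'time': 10.7, 'tcp_pos': [0.5388, -0.1495, 0.1616], 'eef_rot': [0.2495, 3.1302, 0.0005], 'force': [-1.1292, 0.4122, 7.7024], 'width': 0.0171, 'grasp_force': 40.0015, 'q': [-0.1075, 0.3658, 0.3344, 1.9159, -0.1532, 0.8829, 1.7155]}
```

View pics/w4c.png

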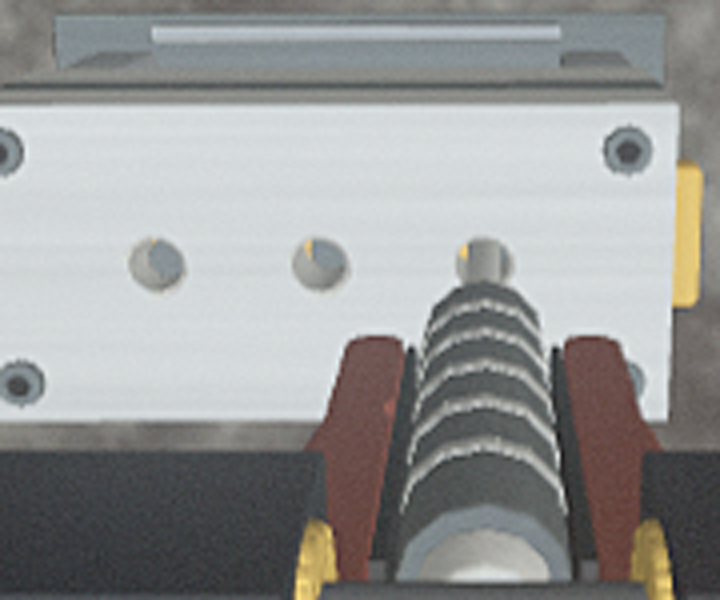

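Call:
apply_moves:
  plan: [0,0,0.01,0,0,0,0,0,0.02,0,0,0,0,0,0.03,0,0,0,0,0,0.04,0,0,0,0,0,0.05,0,0,0,0,0,0.06,0,0,0,0,0,0.07,0,0,0,0,0,0.07,0,0,0]

```text
time: 11.42
tcp_pos: [0.5388, -0.1488, 0.1507]
eef_rot: [0.249, 3.131, 0.001]
force: [-1.2, 2.3, 5.5]
width: 0.0178
grasp_force: 40.0
```

Call:
apply_moves:
  plan: [0,0,0.01,0,0,0,0,0,0.02,0,0,0,0,0,0.03,0,0,0,0,0,0.04,0,0,0,0,0,0.05,0,0,0,0,0,0.05,0,0,0,0,0,0.05,0,0,0]

```text
time: 12.0
tcp_pos: [0.5396, -0.1479, 0.143]
eef_rot: [0.248, 3.129, 0.003]
force: [1.6, 5.2, 3.8]
width: 0.0176
grasp_force: 40.0
```

Call:
apply_moves:
  plan: [0,0,0.01,0,0,0,0,0,0.02,0,0,0,0,0,0.03,0,0,0,0,0,0.03,0,0,0,0,0,0.03,0,0,0]

```text
time: 12.42
tcp_pos: [0.5395, -0.1479, 0.1382]
eef_rot: [0.248, 3.13, 0.002]
force: [2.9, 4.6, 2.1]
width: 0.0174
grasp_force: 40.0
```

Run:
```python
from h import *
s=st(); im=get_image("wrist")
u,v=258,196
crop=im["pixels"][v-60:v+90,u-120:u+60]; cv2.imwrite("pics/w5c.png",cv2.resize(crop,None,fx=4,fy=4,interpolation=cv2.INTER_CUBIC))
```

```text
{'time': 12.4167, 'tcp_pos': [0.5395, -0.1479, 0.1382], 'eef_rot': [0.2475, 3.1297, 0.0024], 'force': [2.9319, 4.574, 2.07], 'width': 0.0174, 'grasp_force': 40.0135, 'q': [-0.0994, 0.3969, 0.3236, 1.9341, -0.1691, 0.8345, 1.7275]}
```

View pics/w5c.png

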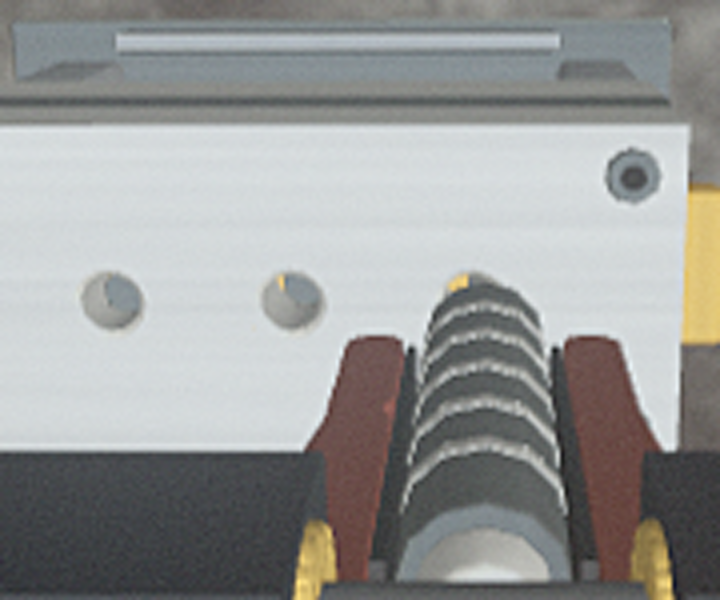

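Call:
apply_moves:
  plan: [0,0,-0.02,0,0,0,0,0,-0.04,0,0,0,0,0,-0.07,0,0,0,0,0,-0.1,0,0,0,0,0,-0.13,0,0,0,0,0,-0.16,0,0,0,0,0,-0.16,0,0,0]

```text
time: 13.05
tcp_pos: [0.538, -0.1501, 0.1623]
eef_rot: [0.25, 3.132, -0.002]
force: [-0.5, -0.0, -1.7]
width: 0.0172
grasp_force: 40.0
```

Run:
```python
from h import *
im=get_image("wrist")
P=cloud(im); m=np.zeros(P.shape[:2],bool)
hsv=cv2.cvtColor(im["pixels"],cv2.COLOR_BGR2HSV)
m=(abs(hsv[...,0].astype(int)-23)<8)&(hsv[...,1]>100)&(P[...,2]>.06)&(P[...,2]<.092)&(np.hypot(P[...,0]-.545,P[...,1]+.11)<.05)
q=P[m][:,:2]@np.array([.1567,.9876]); c=np.array([.5343,-.1788])@np.array([.1567,.9876])
print(m.sum(),(q.min()-c,q.max()-c) if m.any() else None)
```

```text
1038 (np.float64(0.033024337722457574), np.float64(0.0908479432745502))
```

Call:
apply_moves:
  plan: [0,0,-0.1,0,0,0,0,0,-0.22,0,0,0,0,0,-0.36,0,0,0,0,0,-0.5,0,0,0,0,0,-0.58,0,0,0,0,0,-0.58,0,0,0]

```text
time: 13.6
tcp_pos: [0.5391, -0.1505, 0.2512]
eef_rot: [0.251, 3.128, -0.001]
force: [-0.0, 0.4, -1.5]
width: 0.0173
grasp_force: 40.0
```

Call:
apply_moves:
  plan: [-0.01,0.08,0,0,0,0,-0.03,0.22,0,0,0,0,-0.05,0.4,0,0,0,0,-0.06,0.58,0,0,0,0,-0.07,0.76,0,0,0,0,-0.08,0.92,0,0,0,0]

```text
time: 14.1
tcp_pos: [0.571, -0.0122, 0.2468]
eef_rot: [-0.247, -3.129, 0.0]
force: [0.3, 1.3, -0.5]
width: 0.0176
grasp_force: 40.0
```

Call:
apply_moves:
  plan: [-0.02,0.18,0,0,0,0,-0.03,0.36,0,0,0,0,-0.05,0.54,0,0,0,0,-0.06,0.72,0,0,0,0,-0.07,0.88,0,0,0,0,-0.07,0.9,0,0,0,0,-0.07,0.9,0,0,0,0]

```text
time: 14.68
tcp_pos: [0.6024, 0.1196, 0.2466]
eef_rot: [-0.242, -3.129, 0.001]
force: [0.3, 0.8, -1.3]
width: 0.0174
grasp_force: 40.0
```

Run:
```python
from h import *
s=st(); go([.6292,.2500,.235],[.158,.987])
```

```text
{'time': 14.6833, 'tcp_pos': [0.6024, 0.1196, 0.2466], 'eef_rot': [-0.2424, -3.1289, 0.001], 'force': [0.2835, 0.7683, -1.2562], 'width': 0.0174, 'grasp_force': 39.9995, 'q': [-0.4806, 0.3613, 0.24, 1.6915, -0.0948, 1.1035, 1.2037]}
shift [-0.0426, 0.8862, 0.0764] turn [-0.0001, -0.0005, 0.0007] dist 133.58335812729493 deg 0.30257987705734823
```

Call:
apply_moves:
  plan: [-0.01,0.15,0,0,0,0,-0.02,0.32,0,0,0,0,-0.03,0.5,0,0,0,0,-0.035,0.68,0.02,0,0,0,-0.04,0.82,0.05,0,0,0,-0.043,0.884,0.076,0,0,0,-0.043,0.884,0.076,0,0,0,-0.043,0.884,0.076,0,0,0,-0.043,0.884,0.076,0,0,0]

```text
time: 15.43
tcp_pos: [0.6312, 0.2436, 0.2373]
eef_rot: [-0.254, -3.131, 0.003]
force: [0.7, -0.0, -1.2]
width: 0.0175
grasp_force: 40.0
```

Run:
```python
from h import *
s=st(); go([.6292,.2500,.088],[.158,.987]); im=get_image("wrist"); cv2.imwrite("pics/w6.png",im["pixels"])
```

```text
{'time': 15.4333, 'tcp_pos': [0.6312, 0.2436, 0.2373], 'eef_rot': [-0.2541, -3.1312, 0.0027], 'force': [0.6794, -0.0111, -1.192], 'width': 0.0175, 'grasp_force': 39.9993, 'q': [-0.6086, 0.4728, 0.2112, 1.5449, -0.1038, 1.1359, 1.0328]}
shift [0.0199, 0.0414, 0.9954] turn [-0.0003, 0.0, -0.0005] dist 149.47037292982264 deg 0.20911663787549511
```

View pics/w6.png

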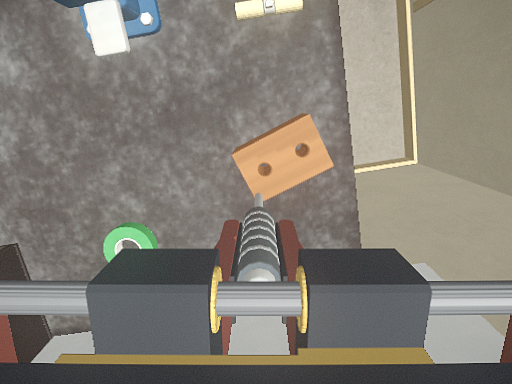

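Call:
apply_moves:
  plan: [0.02,0.041,0.05,0,0,0,0.02,0.041,0.15,0,0,0,0.02,0.041,0.27,0,0,0,0.02,0.041,0.39,0,0,0,0.02,0.041,0.48,0,0,0,0.02,0.041,0.51,0,0,0,0.02,0.041,0.51,0,0,0,0.02,0.041,0.51,0,0,0,0.02,0.041,0.51,0,0,0]

```text
time: 16.23
tcp_pos: [0.6298, 0.2533, 0.1622]
eef_rot: [0.25, 3.13, 0.002]
force: [0.4, -0.4, -1.0]
width: 0.0177
grasp_force: 40.0
```

Run:
```python
from h import *
s=st(); go([.6292,.2500,.088],[.158,.987])
im=get_image("wrist"); t=np.array(s["tcp_pos"])-[0,0,.0819]
print("tip px",project(im,[t]).round(1),"hole px",project(im,[[.6293,.2502,.06]]).round(1))
# dark hole centre
g=cv2.cvtColor(im["pixels"],cv2.COLOR_BGR2GRAY); print(g[170:215:3,245:285:3])
```

```text
{'time': 16.2333, 'tcp_pos': [0.6298, 0.2533, 0.1622], 'eef_rot': [0.2497, 3.1299, 0.0017], 'force': [0.44, -0.4174, -0.9994], 'width': 0.0177, 'grasp_force': 39.9993, 'q': [-0.609, 0.5424, 0.1933, 1.6135, -0.1186, 0.9952, 1.0333]}
shift [0.0011, -0.0231, 0.4944] turn [0.0002, 0.0003, -0.0001] dist 74.23555543390975 deg 0.12037096651579375
tip px [[257.5 196.5]] hole px [[253.8 190.2]]
[[178 177 176 178 178 187 187 187 187 192 192 191 191 191]
 [177 179 180 188 186 187 188 190 189 192 195 192 190 191]
 [184 186 187 186 191 189 189 192 189 191 189 189 188 187]
 [185 186 184 184 189 189 191 192 191 190 188 188 185 185]
 [190 166 127 118 111 165 192 189 189 187 186 185 184 183]
 [188 146 126 119 110 110 187 188 185 183 184 182 183 186]
 [183 140 133 124 112 107 147 184 184 185 184 186 186 188]
 [190 138 125 116 105 108 150 183 185 190 186 186 186 182]
 [185 146 131 122 149 171 182 187 187 185 187 183 184 180]
 [184 184 179 151 145 170 186 185 185 184 184 177 179 178]
 [180 180 186 170 144 169 184 181 181 183 180 178 177 177]
 [182 185 185 162 147 169 182 178 179 178 174 177 178 178]
 [186 184 185 147 128 140 178 177 178 176 178 179 179 184]
 [184 184  85  95  93  95 105 108 181 179 180 183 187 185]
 [182  81 125 178 174 171 181 130 109 186 185 184 188 177]]
```

Call:
apply_moves:
  plan: [0.001,-0.022,0,0,0,0,0.001,-0.022,0,0,0,0,0.001,-0.022,0.03,0,0,0,0.001,-0.022,0.08,0,0,0,0.001,-0.022,0.15,0,0,0,0.001,-0.022,0.23,0,0,0,0.001,-0.022,0.31,0,0,0,0.001,-0.022,0.37,0,0,0,0.001,-0.022,0.41,0,0,0,0.001,-0.022,0.41,0,0,0]

```text
time: 17.12
tcp_pos: [0.6272, 0.2494, 0.0972]
eef_rot: [-0.249, -3.129, 0.003]
force: [-0.2, -0.3, -1.3]
width: 0.0177
grasp_force: 40.0
```

Going in freely; lower the last 10 mm gently.

Call:
apply_moves:
  plan: [0,0,0.02,0,0,0,0,0,0.035,0,0,0,0,0,0.05,0,0,0,0,0,0.06,0,0,0,0,0,0.06,0,0,0,0,0,0.06,0,0,0]

```text
time: 17.62
tcp_pos: [0.6284, 0.2499, 0.0906]
eef_rot: [0.25, 3.131, 0.0]
force: [0.5, 0.2, -0.9]
width: 0.0172
grasp_force: 40.0
```

Call:
apply_moves:
  plan: [0,0,0.008,0,0,0,0,0,0.016,0,0,0,0,0,0.022,0,0,0,0,0,0.022,0,0,0,0,0,0.022,0,0,0]

```text
time: 18.03
tcp_pos: [0.6283, 0.2499, 0.087]
eef_rot: [-0.249, -3.132, 0.0]
force: [-1.0, 0.2, -1.0]
width: 0.0174
grasp_force: 40.0
```

Call:
apply_moves:
  plan: [0,0,0.005,0,0,0,0,0,0.008,0,0,0,0,0,0.008,0,0,0]

```text
time: 18.28
tcp_pos: [0.6285, 0.2499, 0.0868]
eef_rot: [0.25, 3.131, 0.001]
force: [-1.9, -0.9, 4.6]
width: 0.0174
grasp_force: 40.0
```

Call:
apply_moves:
  plan: [0,0,0,0,0,0,0,0,0,0,0,0,0,0,0,0,0,0,0,0,0,0,0,0,0,0,0,0,0,0,0,0,0,0,0,0,0,0,0,0,0,0,0,0,0,0,0,0,0,0,0,0,0,0,0,0,0,0,0,0]
  grip: 80

```text
time: 19.12
tcp_pos: [0.6283, 0.2499, 0.0859]
eef_rot: [-0.25, -3.132, 0.0]
force: [0.4, 0.7, -0.5]
width: 0.0786
grasp_force: 0.0
```

Seated and released; retreat straight up and verify.

Call:
apply_moves:
  plan: [0,0,-0.05,0,0,0,0,0,-0.15,0,0,0,0,0,-0.3,0,0,0,0,0,-0.46,0,0,0,0,0,-0.62,0,0,0,0,0,-0.78,0,0,0,0,0,-0.92,0,0,0,0,0,-1,0,0,0,0,0,-1,0,0,0]

```text
time: 19.87
tcp_pos: [0.6299, 0.2504, 0.2396]
eef_rot: [0.249, 3.127, 0.005]
force: [0.0, 0.3, 0.4]
width: 0.0798
grasp_force: 0.0
```

Call:
apply_moves:
  plan: [0,0,-0.1,0,0,0,0.1,0,-0.15,0,0,0,0.2,0,-0.15,0,0,0,0.2,0,-0.15,0,0,0,0.2,0,-0.15,0,0,0]

```text
time: 20.28
tcp_pos: [0.5978, 0.2548, 0.2573]
eef_rot: [-0.248, -3.13, 0.001]
force: [-0.1, -0.3, -0.1]
width: 0.08
grasp_force: 0.0
```

Run:
```python
from h import *
st(); im=get_image("wrist"); punch(im,(.628,.25))
im=get_image("top"); cv2.imwrite("pics/t2.png",cv2.resize(im["pixels"][100:300,110:410],None,fx=2.6,fy=2.6,interpolation=cv2.INTER_CUBIC))
P=cloud(im); hsv=cv2.cvtColor(im["pixels"],cv2.COLOR_BGR2HSV)
m=(abs(hsv[...,0].astype(int)-22)<9)&(hsv[...,1]>90)&(np.hypot(P[...,0]-.545,P[...,1]+.10)<.045)&(P[...,2]>.04)
q=P[m][:,:2]@np.array([.1567,.9876]); print(m.sum(),q.max()-np.array([.5308,-.1794])@np.array([.1567,.9876]))
```

```text
{'time': 20.2833, 'tcp_pos': [0.5978, 0.2548, 0.2573], 'eef_rot': [-0.2475, -3.1303, 0.0011], 'force': [-0.084, -0.3106, -0.0561], 'width': 0.08, 'grasp_force': 0.0, 'q': [-0.6491, 0.4114, 0.2068, 1.59, -0.0902, 1.1512, 0.9908]}
0.131 284 627.8809204101562 250.4892578125 9.052289009094238
0.1 442 627.8319702148438 250.64256286621094 9.192684173583984
0.07 567 627.7727661132812 250.62815856933594 9.226086616516113
block ((622.4160766601562, 271.0063171386719), (60.71415328979492, 90.26136016845703), 18.16934585571289) 0.059318438499258636
99 0.09089455628692907
```

View pics/t2.png

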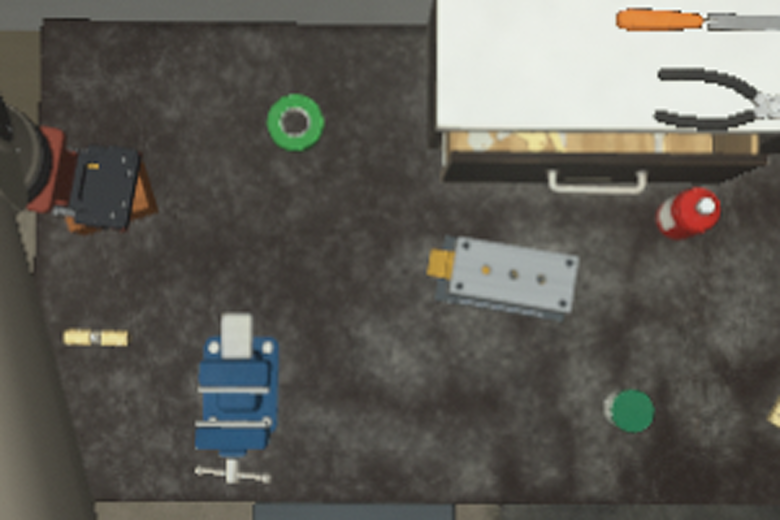

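The top view shows the bolt sprung out at the left end of the case (440,263). Bore c (487,270) is now filled with brass, and the bystanders are where they were. The wrist camera puts the punch upright in its hole.

```bash
python3 -c "
from workcell import close_job
print(close_job())"
```

```text
the job is handed in; nothing more can be done
None
```

The job is handed in: the stuck pin was in bore c (y = +30 mm); I drove it down and out, the bolt now stands about 26 mm out of the case, up from roughly 8 mm (an estimate from the picture), and the punch is back upright in the right-hand hole of its block, all by about 20 s with the bystanders untouched.

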